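# Slide a shaft-clamp shoe home under the bench fixture's overhang

### The job

Take the aluminium shaft-clamp shoe by its upright block, set its foot flat on the front of the steel holding fixture, and slide it nose first under the overhang, past the sprung side ball, until it clicks and is fully home against the hidden end stop. Push gently, by feel: stop as soon as it meets the stop (about 15 N is ample, over 35 N would mark the stop); leave it there, released, and do not disturb the standing damper cartridge or the coil spring.

Things in the scene. Friction and masses are not known exactly. Their poses are not given: they have to be found in the camera images.
- shoe_grip (a point): Centre of the upright grip block (28 x, 26 y, 40 mm tall) at the tail of the loose bare-aluminium shaft-clamp shoe, 0.2 to 0.42 kg; x to the nose, z up. A flange, 5 x, 44 y, 40 mm tall, closes its front, 14 mm ahead of this point. Flat foot 88 x, 44 y, 14 mm thick, jutting 9 mm past the block: gripping fingers (across y) end above it. Point: 34 mm above the foot's underside, 14 mm ahead of the tail.
- shoe_nose (a point): Middle of the shoe's nose end, 7 mm above its underside; axes as shoe_grip, 74 mm ahead of it. The nose's last 10 mm taper in by 5.5 mm a side. The foot's left (+y) side has a ball notch 2.5 mm deep, centred 22 mm behind the nose, with ramped ends. The shoe starts standing flat on the bench.
- dock: Steel holding fixture with a dark roof, fixed, 170 x 96 mm, oiled. Origin: on the bench under the middle of the mouth (front edge of the overhang); x into the mouth, z up. Base plate 8 mm thick, from 95 mm before the mouth (flat open apron) to 75 mm behind it. Roof from the mouth back, 24.5 to 34.5 mm above the bench (bolts 4 mm more), 16.5 mm over the base plate. The grip block stays outside it when home.
- throat (a point): Middle of the mouth, 16 mm above the bench; axes as dock. Behind it, cheeks 46 mm apart (1 mm clear a side), flared to 54 mm at the mouth over 9 mm. Unseen under the roof is a rigid end stop, reset each time and not measured: the nose is home 30 to 50 mm behind the mouth, found by touch. The sprung ball, in the +y cheek, is always 22 mm before the stop; passing it takes up to about 10 N of push.
- ball (a joint): How far the sprung ball is pressed into the cheek, m: 0 free, about 0.004 when the full width of the foot is beside it, about 0.0015 when it has clicked into the foot's notch (shoe home). Spring 450 N/m with 1.6 N of preload.
- cartridge_mid (a point): Standing steel damper cartridge, round, foot 34 mm across, 160 mm tall; this point is on its axis half-way up. Leave it alone.
- spring_mid (a point): Standing white coil spring, 42 mm across, 48 mm tall; this point is on its axis half-way up. Leave it alone.
Not all that is in view belongs to the job. Leave any pink or turquoise look-alike of the part that bears shoe_grip alone.

How it is judged:
By the outcome, as a careful person would: the job done as asked, in the order asked, and still so for the second after the job is handed in, with the robot touching nothing.
It also fails if it takes over 51 s, if anything falls off the work surface, if the arm or the gripper's body presses on something with over 40 N, if the wrist force passes 120 N, or if a joint passes its speed limit or range.

### The arm

A 6-joint arm with a two-finger parallel gripper is mounted at the origin on the work surface. World frame = base frame: x ahead of the robot, y to its left, z up, the work surface at z = 0. Lengths are in m, angles in rad, forces in N, time in s.
With the tool pointing down it reaches from about 0.35 to 0.775 m from the base axis. Payload 7.3 kg.
Tool frame: the origin (TCP) lies on the centre line of the jaws, within the pads' length; the fingertips stand 17 mm ahead of it and the grasp point (between the pads) lies 2 mm behind it (robot.tcp_to_tips is the distance from the TCP to the fingertips, in m); z points along the fingers, y is the line along which they close (so a half turn about z gives the same grasp; the last joint's range is limited). The gripper opens to 92 mm and grips with 3 to 60 N. Pads are 19 mm wide; open, the fingers measure 130 mm over their backs; the gripper's body (75 mm by 190 mm) begins 47 mm behind the grasp point.
Start: joints at [-1.258, 0.342, 1.524, -0, 1.275, -0.146], TCP at [0.233, -0.471, 0.244] pointing down, gripper open.
Joint ranges: [-2.53, 2.53], [-0.77, 2.02], [0.04, 2.7], [-1, 4.14], [0.28, 2.66], [-3.11, 3.11]. Speed limits (rad/s): [2.57, 2.57, 3.14, 3.14, 3.14, 3.14].

### API

Orientations are given as [roll, pitch, yaw] about the fixed x, y, z axes, in that order (R = Rz(yaw) Ry(pitch) Rx(roll)).
In Python, from cell import robot gives the robot as it stands. The module is installed in compiled form; this text tells all that it offers.
- The arm moves only by the tool carry_out, never from a script. Its argument "commands" is a list of rows, each a list of 3 entries, a list of its own where there are three numbers: the shift along the tool's x, y, z in m, then the turn about the tool's z in rad, then the opening, from 0 (shut) to 1 (fully open). In form: [[[dx, dy, dz], yaw, claw], ...]. A call has 1 to 20 rows; each row shifts and turns the commanded pose from where the row before left it, along the tool's axes as they then stand; what a row does not reach is not made up. A row lasts 1/8 s, in which the tool goes at most 62.5 mm and 10.7 degrees, less where a joint would pass 70% of its speed; a pose out of reach is approached as far as the arm can. A call is refused whole if a number of a shift passes 0.0625 or a number of a turn 0.188, either way. A call with a gripper value outside its range is refused whole. The fingers move at their own pace and stop on an object; "newtons" is the grip in N (left out, the last holds). Time passes only in rows, so rows that do not move let the fingers close. It gives the time, the measured TCP pose, the force, the opening and the grip force at its end, in the units of the state.
- robot.observe(): the state, without advancing time (a new reading comes with each control period).
- robot.read_camera(name): name is "scene" or "top"; returns a dict with "pixels" (400x640x3 uint8, red, green, blue), "fx", "fy", "cx", "cy" (pixels), "view" (4x4, takes a point from world to camera coordinates). Camera axes: x right, y up, looking along -z (the intrinsics and any distortion apply to the point x, -y, -z); pixel columns grow to the right and rows downward; lengths in m; the calibration is good to about 2 mm. A picture is of the moment at which its call begins. There is no depth.
- robot.hand_in(): hands the job in; it is judged then, once.
Trained networks look in a picture, given as the dict that the camera call returned (one of the last four; its "shot" number tells which), for a name from the list of things; names that differ only in an ending like _2 or _b are one class to them, and where a whole thing is asked for, a point or a joint stands for the part that bears it (a point fixed in the world has none). Each returns a list of dicts, best first, with "p" (0 to 1); they miss things now and then, are a little off and sometimes report something else, mostly with a low value. They report only what shows in the picture. A call takes as long as a camera call. They do not tell look-alikes from the thing itself.
- robot.find_in(picture, name): "at" ([column, row] in pixels, amid what is visible of it).
- robot.tip_of(picture, name): "at" ([column, row] in pixels: a listed point, or the origin of a listed thing).
The state is a dict: "time": time; "qpos": joint angles; "qvel": joint speeds; "joint_efforts": joint torques, N m; "tool_pos": TCP position; "tool_rot": TCP orientation; "contact_force": force on the tool from outside, world axes, zero at the start; "torque": the same for the moment, N m; "opening": finger opening in m; "grip_force": force on a finger pad.
Only numpy, scipy, OpenCV 4.12 (cv2) and the standard library are available. Lean on these libraries where they do the work, as an engineer would, in place of code of your own. Each camera call takes 0.05 s, during which the arm holds its last target. There are 200 camera calls.

## Working session

There is one attempt and no reset: what is moved stays moved. The work goes in short steps, Python scripts to look and compute and a tool call to move; the robot and the scene stay as the last step left them, time stands still between calls to the robot, and variables do not carry over. Pictures are saved under pics/ and viewed, at most 10 in all, crops included, and the job is handed in when it is done.

Besides the shell and the picture viewer there is one more tool, called after "Emit:" as name(argument=value, ...), one argument or row to a line, values as JSON. carry_out: Moves the arm, as the interface text tells. Its arguments: {"type":"object","properties":{"commands":{"type":"array"},"newtons":{"type":"number"}},"required":["commands"]}

```bash
mkdir -p pics; cat > h.py <<'E'
import numpy as np, cv2
from cell import robot
def shot(n,f=None):
    p=robot.read_camera(n)
    if f: cv2.imwrite('pics/'+f,p['pixels'][:,:,::-1])
    return p
def ray(p,uv):
    V=np.array(p['view']);R=V[:3,:3];t=V[:3,3]
    d=np.array([(uv[0]-p['cx'])/p['fx'],-(uv[1]-p['cy'])/p['fy'],-1.])
    return -R.T@t,R.T@d
def tri(l):
    A=np.zeros((3,3));b=np.zeros(3)
    for p,uv in l:
        o,d=ray(p,uv);d=d/np.linalg.norm(d);M=np.eye(3)-np.outer(d,d);A+=M;b+=M@o
    X=np.linalg.solve(A,b)
    return X,[np.linalg.norm(np.array(proj(p,X))-uv) for p,uv in l]
def proj(p,X):
    V=np.array(p['view']);c=V[:3,:3]@X+V[:3,3]
    return [p['cx']+p['fx']*c[0]/-c[2],p['cy']-p['fy']*c[1]/-c[2]]
def onz(p,uv,z):
    o,d=ray(p,uv);return o+d*(z-o[2])/d[2]
E
python3 - <<'E'
from h import *
np.set_printoptions(precision=4,suppress=True)
s=shot('scene','s0.png');t=shot('top','t0.png')
print([k for k in s], s['fx'],t['fx'])
for n in ['shoe_grip','shoe_nose','dock','throat','cartridge_mid','spring_mid']:
    for nm,p in (('s',s),('t',t)):
        print(n,nm,[(np.round(d['at'],1).tolist(),round(d['p'],2)) for d in robot.tip_of(p,n)][:4],'find',[(np.round(d['at'],1).tolist(),round(d['p'],2)) for d in robot.find_in(p,n)][:4])
for p in (s,t): print(ray(p,[320,200]))
print(robot.observe())
E
```

```text
['pixels', 'fx', 'fy', 'cx', 'cy', 'view', 'shot'] 440.3629370071177 483.8377841392179
shoe_grip s [([197.4, 191.1], 0.98), ([254.4, 206.3], 0.91), ([206.1, 281.6], 0.86)] find [([258.3, 217.5], 0.88), ([272.8, 254.8], 0.8), ([202.7, 201.2], 0.69), ([211.9, 285.6], 0.67)]
shoe_grip t [([411.9, 309.5], 0.89), ([433.9, 185.7], 0.71), ([372.6, 257.6], 0.69), ([374.6, 202.1], 0.61)] find [([376.4, 194.6], 0.95), ([436.2, 176.8], 0.94), ([407.3, 294.0], 0.86), ([368.6, 246.4], 0.81)]
shoe_nose s [([271.7, 274.0], 0.95), ([204.9, 218.2], 0.92), ([275.8, 228.8], 0.91), ([218.4, 321.7], 0.72)] find [([270.5, 253.2], 0.9), ([199.7, 202.3], 0.89), ([215.0, 285.3], 0.76), ([256.6, 215.9], 0.68)]
shoe_nose t [([383.6, 178.3], 0.92), ([439.0, 160.5], 0.82), ([413.8, 279.0], 0.72), ([361.3, 230.4], 0.7)] find [([376.8, 195.5], 0.95), ([435.9, 176.3], 0.68), ([369.3, 244.3], 0.63), ([411.1, 297.9], 0.56)]
dock s [([380.1, 217.0], 0.83), ([383.4, 253.4], 0.59)] find [([379.1, 215.8], 0.87)]
dock t [([267.5, 194.6], 0.56)] find [([265.7, 198.5], 0.96)]
throat s [([381.5, 212.0], 0.6)] find [([379.8, 
[... 336 characters left out ...]
 171.5], 0.76), ([315.3, 122.7], 0.21)] find [([305.4, 167.2], 0.71)]
(array([ 1.243 , -0.4288,  0.6086]), array([-0.7041,  0.4193, -0.5733]))
(array([ 0.3852, -0.0394,  1.1677]), array([ 0.1983,  0.0056, -0.9802]))
{'time': 1.3, 'qpos': array([-1.258 ,  0.342 ,  1.5241,  0.    ,  1.2754, -0.146 ]), 'qvel': array([-0.0012, -0.0002,  0.0005, -0.0002, -0.0006,  0.0008]), 'joint_efforts': array([ -0.0005, -43.1135, -24.4481,   0.0719,   0.0482,   0.    ]), 'tool_pos': array([ 0.2325, -0.4707,  0.2438]), 'tool_rot': array([3.1414, 0.    , 0.4588]), 'contact_force': array([ 0.163 , -0.1583, -0.0226]), 'torque': array([ 0.014 , -0.0261,  0.0024]), 'grip_force': 0.0, 'opening': 0.09164655602994273}
```

View pics/s0.png

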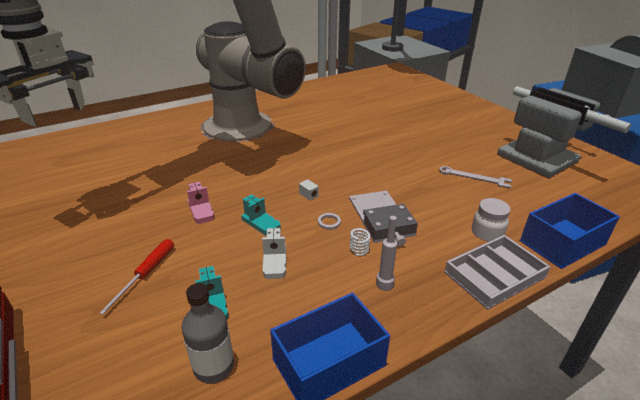

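View pics/t0.png

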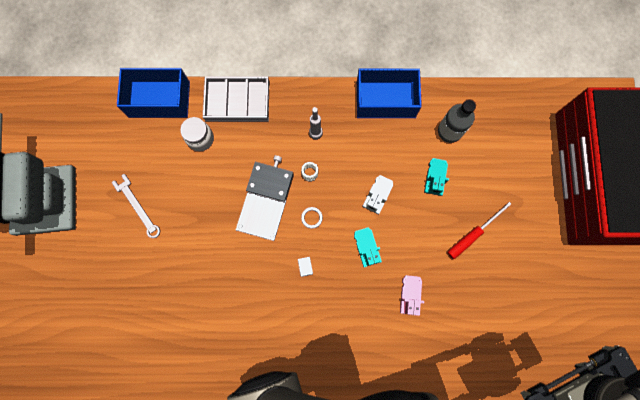

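The candidate shoes, as top / scene pixels, are:
- Pink: (411,295) / (200,202).
- Turquoise: (368,246) / (258,215).
- Turquoise: (436,177) / (211,287).
- Bare grey: (377,194) / (272,254).

Only the grey one is bare aluminium, so that is the shoe. The dock is at top (266,198), the spring at (308,171) and the cartridge at (315,125). I'll confirm in an enlarged crop.

```bash
python3 - <<'E'
from h import *
np.set_printoptions(precision=4,suppress=True)
s=shot('scene');t=shot('top')
def crop(p,x,y,w,h,k):return cv2.resize(p['pixels'][y:y+h,x:x+w,::-1],None,fx=k,fy=k,interpolation=cv2.INTER_CUBIC)
a=np.hstack([crop(s,245,220,60,60,5),crop(t,345,165,60,60,5)])
b=np.hstack([crop(s,340,185,90,60,300/90.),crop(t,225,145,90,60,300/90.)])
cv2.imwrite('pics/c0.png',np.vstack([a,b]))
# candidates
g=[d['at'] for d in robot.tip_of(s,'shoe_grip')];print(g)
G=tri([(t,np.array([374.6,202.1])),(s,np.array([273,245]))]);N=tri([(t,np.array([383.6,178.3])),(s,np.array([271.7,274]))])
print('grip',G,onz(t,[374.6,202.1],.034),'nose',N,onz(t,[383.6,178.3],.007),onz(s,[271.7,274],.007))
print('throat',tri([(t,np.array([269.2,198.6])),(s,np.array([381.5,212.]))]))
print('spring',tri([(t,np.array([306.2,171.5])),(s,np.array([359.7,238.8]))]),'cart',onz(s,[387.1,253.2],.08))
# white apron mask corners in top: bright, low saturation
for nm,p,roi,z in(('t',t,(225,180,75,65),.008),('t2',t,(240,155,60,55),None)):
    x,y,w,h=roi;im=cv2.cvtColor(p['pixels'],cv2.COLOR_RGB2HSV)[y:y+h,x:x+w]
    m=((im[...,1]<60)&((im[...,2]>140) if z else (im[...,2]<100))).astype(np.uint8)
    m=cv2.morphologyEx(m,cv2.MORPH_OPEN,np.ones((3,3)))
    c=max(cv2.findContours(m,0,1)[0],key=cv2.contourArea);r=cv2.minAreaRect(c);bx=cv2.boxPoints(r)+[x,y]
    print(nm,r,bx);[print(onz(p,q,z or .0345)) for q in bx]
E
```

```text
[[197.8, 190.4], [253.7, 206.5], [385.6, 252.9], [204.5, 282.0]]
grip (array([ 0.6122, -0.164 ,  0.0224]), [np.float64(0.29087706277951375), np.float64(0.34682643095215654)]) [ 0.6097 -0.1634  0.034 ] nose (array([ 0.6735, -0.1927,  0.0077]), [np.float64(1.3111148172067308), np.float64(1.687960702415827)]) [ 0.675  -0.1898  0.007 ] [ 0.6715 -0.1954  0.007 ]
throat (array([0.6245, 0.095 , 0.0165]), [np.float64(2.2104930828297196), np.float64(2.3917752198100977)])
spring (array([ 0.6867, -0.0002,  0.0243]), [np.float64(0.5525000445111345), np.float64(0.65587104279019)]) cart [ 0.7967 -0.0226  0.08  ]
t ((35.19811248779297, 36.056602478027344), (40.246639251708984, 40.10927963256836), 15.945395469665527) [[235.3396 229.8113]
 [246.3585 191.2453]
 [285.0566 202.3019]
 [274.0377 240.8679]]
[0.5463 0.1713 0.008 ]
[0.6416 0.1478 0.008 ]
[0.6141 0.0526 0.008 ]
[0.5196 0.0775 0.008 ]Traceback (most recent call last):
  File "<stdin>", line 19, in <module>
ValueError: max() iterable argument is empty
```

View pics/c0.png

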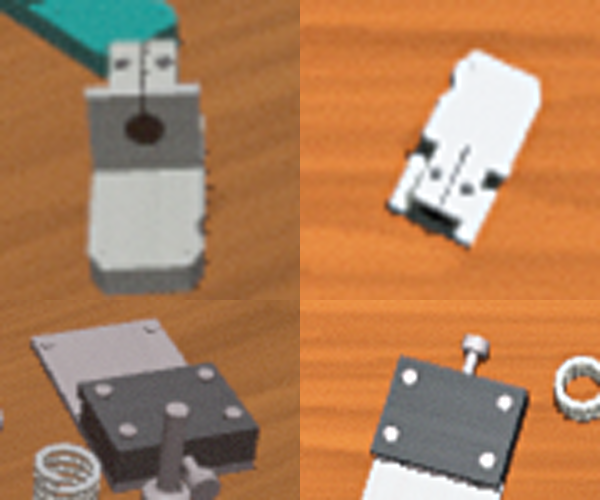

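The grey shoe is confirmed as bare aluminium with its nose toward the far edge. I'll refine the poses with edge fits.

```bash
python3 - <<'E'
from h import *
np.set_printoptions(precision=4,suppress=True)
t=shot('top');s=shot('scene')
hsv=cv2.cvtColor(t['pixels'],cv2.COLOR_RGB2HSV)
def rect(roi,f,z,name):
    x,y,w,h=roi;k=6
    im=cv2.cvtColor(cv2.resize(t['pixels'][y:y+h,x:x+w],None,fx=k,fy=k,interpolation=cv2.INTER_CUBIC),cv2.COLOR_RGB2HSV)
    m=cv2.morphologyEx(f(im[...,1].astype(int),im[...,2].astype(int)).astype(np.uint8),cv2.MORPH_CLOSE,np.ones((25,25)))
    m=cv2.morphologyEx(m,cv2.MORPH_OPEN,np.ones((19,19)))
    c=max(cv2.findContours(m,0,1)[0],key=cv2.contourArea)[:,0]
    W=np.array([onz(t,[(q[0]+.5)/k-.5+x,(q[1]+.5)/k-.5+y],z)[:2] for q in c],dtype=np.float32)*1000
    r=cv2.minAreaRect(W);print(name,r);print(cv2.boxPoints(r))
rect((350,165,60,60),lambda S,V:(S<90)&(V>120),.014,'shoe')
rect((228,150,75,100),lambda S,V:(S<70)&(V>150),.008,'apron')
rect((235,150,62,60),lambda S,V:(V<115)&(S<110),.0345,'roof')
for n in('throat','dock'):
  for d in robot.tip_of(t,n)[:1]+robot.tip_of(s,n)[:1]:print(n,d)
for d in robot.tip_of(t,'shoe_grip'):print(d['at'],onz(t,d['at'],.034))
E
```

```text
shoe ((635.1782836914062, -175.61215209960938), (47.68092346191406, 90.608642578125), 62.56211471557617)
[[ 583.9849 -175.8952]
 [ 664.401  -217.6465]
 [ 686.3717 -175.3291]
 [ 605.9556 -133.5779]]
apron ((581.0476684570312, 112.12458038330078), (97.99987030029297, 99.63473510742188), 74.53036499023438)
[[519.9655  78.1875]
 [615.9906  51.6122]
 [642.1299 146.0617]
 [546.1047 172.637 ]]
roof ((665.4407958984375, 113.55591583251953), (49.08155822753906, 77.88868713378906), 80.23774719238281)
[[622.8992  95.9739]
 [699.6601  82.7671]
 [707.9824 131.1379]
 [631.2215 144.3448]]
throat {'at': [266.4, 197.6], 'p': 0.71}
throat {'at': [381.9, 213.3], 'p': 0.73}
dock {'at': [266.6, 196.3], 'p': 0.75}
dock {'at': [379.5, 216.8], 'p': 0.94}
[410.8, 308.6] [ 0.3608 -0.2416  0.034 ]
[435.5, 186.4] [ 0.6483 -0.311   0.034 ]
[370.9, 199.7] [ 0.6155 -0.1547  0.034 ]
[372.7, 259.6] [ 0.4727 -0.1563  0.034 ]
```

Emit:
carry_out(
  commands=[
    [[0.0395, -0.0092, 0.006], 0, 1],
    [[0.0395, -0.0092, 0.006], 0, 1],
    [[0.0395, -0.0092, 0.006], 0, 1],
    [[0.0395, -0.0092, 0.006], 0, 1],
    [[0.0395, -0.0092, 0.006], 0, 1],
    [[0.0395, -0.0092, 0.006], 0, 1],
    [[0.0395, -0.0092, 0.006], 0, 1],
    [[0.0395, -0.0092, 0.006], 0, 1],
    [[0.0395, -0.0092, 0.006], 0, 1],
    [[0.0395, -0.0092, 0.006], 0, 1],
    [[0.0395, -0.0092, 0.006], 0, 1],
    [[0.0395, -0.0092, 0.006], 0, 1],
    [[0, 0, 0], 0.156, 1],
    [[0, 0, 0], 0.156, 1],
    [[0, 0, 0], 0.156, 1],
    [[0, 0, 0], 0.156, 1],
    [[0, 0, 0], 0.156, 1],
    [[0, 0, 0], 0.156, 1],
    [[0, 0, 0], 0, 1],
  ],
  newtons=25,
)

```text
time: 4.18
tool_pos: [0.6086, -0.1618, 0.1716]
tool_rot: [3.142, 0.0, -0.476]
contact_force: [-0.4, -0.7, -0.0]
opening: 0.0919
grip_force: 0.0
```

Emit:
carry_out(
  commands=[
    [[0, 0, 0.03], 0, 1],
    [[0, 0, 0.03], 0, 1],
    [[0, 0, 0.03], 0, 1],
    [[0, 0, 0], 0, 1],
  ],
)

```text
time: 4.68
tool_pos: [0.6071, -0.1612, 0.0794]
tool_rot: [3.141, 0.005, -0.474]
contact_force: [-0.3, -0.0, -0.0]
opening: 0.0921
grip_force: 0.0
```

```bash
python3 - <<'E'
from h import *
s=shot('scene');t=shot('top')
def crop(p,x,y,w,h,k):return cv2.resize(p['pixels'][y:y+h,x:x+w,::-1],None,fx=k,fy=k,interpolation=cv2.INTER_CUBIC)
o=robot.observe();X=o['tool_pos'];print(X,proj(s,X+[0,0,-.017]),proj(t,X))
cv2.imwrite('pics/c1.png',np.hstack([crop(s,220,170,100,125,4),crop(t,325,145,100,125,4)]))
E
```

```text
[ 0.60908334 -0.16202638  0.08252456] [np.float64(271.6624066796662), np.float64(227.2258785753716)] [np.float64(376.229915401919), np.float64(198.2330097878574)]
```

View pics/c1.png

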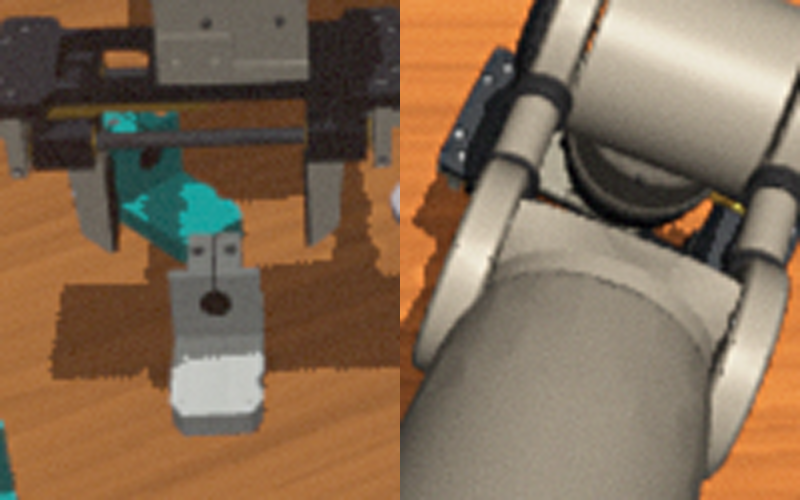

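The view shows the fingers straddling the block: their midpoint is at crop x≈212 and the block at ≈214. I'll descend and grip.

Emit:
carry_out(
  commands=[
    [[0, 0, 0.023], 0, 1],
    [[0, 0, 0.0135], 0, 1],
    [[0, 0, 0.009], 0, 1],
    [[0, 0, 0], 0, 1],
    [[0, 0, 0], 0, 0.5],
    [[0, 0, 0], 0, 0.1],
    [[0, 0, 0], 0, 0.1],
    [[0, 0, 0], 0, 0.1],
    [[0, 0, 0], 0, 0.1],
    [[0, 0, 0], 0, 0.1],
    [[0, 0, 0], 0, 0.1],
    [[0, 0, 0], 0, 0.1],
  ],
  newtons=25,
)

```text
time: 6.28
tool_pos: [0.6086, -0.1618, 0.0362]
tool_rot: [-3.142, -0.0, -0.477]
contact_force: [-0.1, 0.3, -0.4]
opening: 0.026
grip_force: 24.9
```

Emit:
carry_out(
  commands=[
    [[0, 0, -0.015], 0, 0.1],
    [[0, 0, -0.03], -0.07, 0.1],
    [[0, 0, -0.03], -0.07, 0.1],
    [[0, 0, -0.02], -0.067, 0.1],
    [[-0.0136, -0.0257, 0], 0, 0.1],
    [[-0.0136, -0.0257, 0], 0, 0.1],
    [[-0.0136, -0.0257, 0], 0, 0.1],
    [[-0.0136, -0.0257, 0], 0, 0.1],
    [[-0.0136, -0.0257, 0], 0, 0.1],
    [[-0.0136, -0.0257, 0], 0, 0.1],
    [[-0.0136, -0.0257, 0], 0, 0.1],
    [[-0.0136, -0.0257, 0], 0, 0.1],
    [[-0.0136, -0.0257, 0], 0, 0.1],
    [[-0.0136, -0.0257, 0], 0, 0.1],
    [[0, 0, 0.03], 0, 0.1],
    [[0, 0, 0.02], 0, 0.1],
    [[0, 0, 0], 0, 0.1],
    [[0, 0, 0], 0, 0.1],
  ],
)

```text
time: 8.52
tool_pos: [0.5468, 0.1221, 0.0824]
tool_rot: [-3.141, -0.002, -0.27]
contact_force: [0.3, 0.4, -1.5]
opening: 0.0261
grip_force: 24.9
```

```bash
python3 - <<'E'
from h import *
np.set_printoptions(precision=4,suppress=True)
s=shot('scene');t=shot('top')
def crop(p,x,y,w,h,k):return cv2.resize(p['pixels'][y:y+h,x:x+w,::-1],None,fx=k,fy=k,interpolation=cv2.INTER_CUBIC)
o=robot.observe();X=o['tool_pos'];y=o['tool_rot'][2];print(X,o['tool_rot'],o['contact_force'],o['torque'])
f=np.array([np.cos(y),np.sin(y),0])
G=X+[0,0,-.002];print('pred nose',proj(s,G+.074*f-[0,0,.027]),proj(t,G+.074*f-[0,0,.027]))
for nm,p in(('s',s),('t',t)):
    for n in('shoe_nose','shoe_grip','throat'): print(n,nm,[(np.round(d['at'],1),round(d['p'],2)) for d in robot.tip_of(p,n)][:5])
cv2.imwrite('pics/c2.png',np.hstack([crop(s,330,165,100,100,4),crop(t,220,150,100,100,4)]))
E
```

```text
[0.5469 0.1221 0.0825] [-3.1409 -0.0021 -0.2704] [ 1.425  -0.6985 -3.1397] [ 0.0655  0.034  -0.0048]
pred nose [np.float64(381.47022532488256), np.float64(196.5575904275573)] [np.float64(262.42059904085164), np.float64(196.79660946685573)]
shoe_nose s [(array([220.9, 321.8]), 0.76), (array([205. , 219.7]), 0.68), (array([383.3, 195.9]), 0.65), (array([277.8, 228.9]), 0.56)]
shoe_grip s [(array([252.1, 205.7]), 0.83), (array([198.8, 192.6]), 0.77)]
throat s [(array([380.8, 212.3]), 0.83)]
shoe_nose t [(array([361.5, 230.6]), 0.66), (array([437.8, 159.2]), 0.66), (array([411.1, 277.3]), 0.61)]
shoe_grip t [(array([410.6, 306.8]), 0.87), (array([435.4, 188.4]), 0.58), (array([372.8, 257.5]), 0.56)]
throat t [(array([265.8, 197.4]), 0.56)]
```

View pics/c2.png

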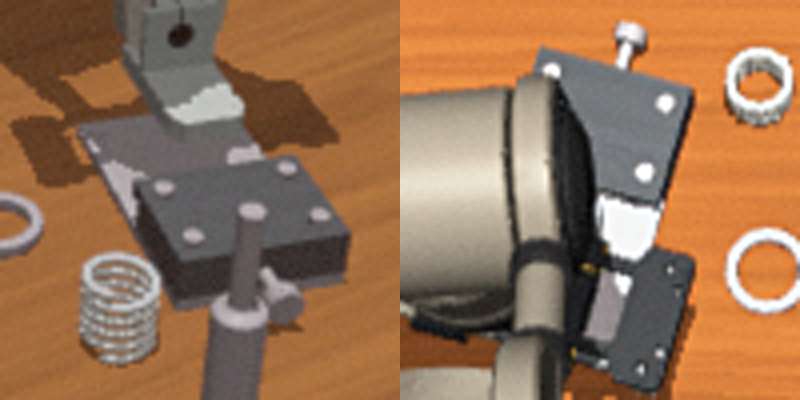

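Emit:
carry_out(
  commands=[
    [[-0.003, 0, 0.018], 0, 0.1],
    [[0, 0, 0.012], 0, 0.1],
    [[0, 0, 0.004], 0, 0.1],
    [[0, 0, 0.002], 0, 0.1],
    [[0, 0, 0.001], 0, 0.1],
    [[0, 0, 0], 0, 0.1],
    [[0, 0, 0], 0, 0.1],
  ],
)

```text
time: 9.8
tool_pos: [0.5435, 0.123, 0.0445]
tool_rot: [-3.141, -0.001, -0.27]
contact_force: [-0.3, -0.0, -3.3]
opening: 0.0257
grip_force: 24.9
```

Emit:
carry_out(
  commands=[
    [[0, 0, 0.0005], 0, 0.1],
    [[0, 0, 0.0005], 0, 0.1],
    [[0, 0, 0], 0, 0.1],
    [[0, 0, 0], 0, 0.1],
  ],
)

```text
time: 10.3
tool_pos: [0.5435, 0.123, 0.0442]
tool_rot: [-3.141, -0.001, -0.27]
contact_force: [-2.4, -0.9, 6.6]
opening: 0.0259
grip_force: 24.9
```

Emit:
carry_out(
  commands=[
    [[0.001, 0, -0.0003], 0, 0.1],
    [[0.002, 0, 0], 0, 0.1],
    [[0.002, 0, 0], 0, 0.1],
    [[0.002, 0, 0], 0, 0.1],
    [[0.002, 0, 0], 0, 0.1],
    [[0.002, 0, 0], 0, 0.1],
    [[0.001, 0, 0], 0, 0.1],
    [[0, 0, 0], 0, 0.1],
  ],
)

```text
time: 11.3
tool_pos: [0.555, 0.1199, 0.0441]
tool_rot: [-3.141, -0.0, -0.27]
contact_force: [-2.9, 1.1, 6.1]
opening: 0.0256
grip_force: 24.9
```

Emit:
carry_out(
  commands=[
    [[0.0015, 0, -0.0001], 0, 0.1],
    [[0.0015, 0, 0], 0, 0.1],
    [[0.0015, 0, 0], 0, 0.1],
    [[0.0015, 0, 0], 0, 0.1],
    [[0, 0, 0], 0, 0.1],
  ],
)

```text
time: 11.92
tool_pos: [0.5609, 0.1183, 0.0442]
tool_rot: [-3.141, -0.001, -0.27]
contact_force: [-3.0, 1.0, 4.5]
opening: 0.0259
grip_force: 24.9
```

Emit:
carry_out(
  commands=[
    [[0.0015, 0, 0], 0, 0.1],
    [[0.0015, 0, 0], 0, 0.1],
    [[0.0015, 0, 0], 0, 0.1],
    [[0, 0, 0], 0, 0.1],
  ],
)

```text
time: 12.42
tool_pos: [0.5652, 0.1171, 0.0442]
tool_rot: [-3.141, -0.001, -0.27]
contact_force: [-3.0, -0.4, 5.8]
opening: 0.0259
grip_force: 24.9
```

Emit:
carry_out(
  commands=[
    [[0.0015, 0, 0], 0, 0.1],
    [[0.0015, 0, 0], 0, 0.1],
    [[0.001, 0, 0], 0, 0.1],
    [[0, 0, 0], 0, 0.1],
  ],
)

```text
time: 12.92
tool_pos: [0.569, 0.116, 0.0442]
tool_rot: [-3.141, -0.001, -0.27]
contact_force: [-2.7, 1.3, 5.6]
opening: 0.026
grip_force: 24.9
```

Emit:
carry_out(
  commands=[
    [[0.0015, 0, 0], 0, 0.1],
    [[0.0015, 0, 0], 0, 0.1],
    [[0.001, 0, 0], 0, 0.1],
    [[0, 0, 0], 0, 0.1],
  ],
)

```text
time: 13.42
tool_pos: [0.5727, 0.115, 0.0442]
tool_rot: [-3.141, -0.0, -0.27]
contact_force: [-2.7, 1.0, 5.0]
opening: 0.0261
grip_force: 24.9
```

Emit:
carry_out(
  commands=[
    [[0.0015, 0, 0], 0, 0.1],
    [[0.0015, 0, 0], 0, 0.1],
    [[0.001, 0, 0], 0, 0.1],
    [[0, 0, 0], 0, 0.1],
  ],
)

```text
time: 13.92
tool_pos: [0.5757, 0.1138, 0.0442]
tool_rot: [3.141, 0.001, -0.27]
contact_force: [-5.9, 0.5, 7.7]
opening: 0.0261
grip_force: 24.9
```

Emit:
carry_out(
  commands=[
    [[0.001, 0, 0], 0, 0.1],
    [[0.001, 0, 0], 0, 0.1],
    [[0.001, 0, 0], 0, 0.1],
    [[0, 0, 0], 0, 0.1],
  ],
)

```text
time: 14.42
tool_pos: [0.5782, 0.1129, 0.0442]
tool_rot: [3.141, 0.002, -0.27]
contact_force: [-8.2, 0.1, 9.4]
opening: 0.0257
grip_force: 24.9
```

Emit:
carry_out(
  commands=[
    [[0.001, 0, 0], 0, 0.1],
    [[0.001, 0, 0], 0, 0.1],
    [[0, 0, 0], 0, 0.1],
  ],
)

```text
time: 14.8
tool_pos: [0.5801, 0.1124, 0.0442]
tool_rot: [3.141, 0.002, -0.27]
contact_force: [-7.8, -1.3, 9.7]
opening: 0.026
grip_force: 24.9
```

Emit:
carry_out(
  commands=[
    [[0.001, 0, 0], 0, 0.1],
    [[0.001, 0, 0], 0, 0.1],
    [[0, 0, 0], 0, 0.1],
  ],
)

```text
time: 15.18
tool_pos: [0.5824, 0.1116, 0.0442]
tool_rot: [3.141, 0.002, -0.27]
contact_force: [-7.2, -2.6, 8.7]
opening: 0.0258
grip_force: 24.9
```

Emit:
carry_out(
  commands=[
    [[0.001, 0, -0.0001], 0, 0.1],
    [[0.001, 0, 0], 0, 0.1],
    [[0.001, 0, 0], 0, 0.1],
    [[0, 0, 0], 0, 0.1],
  ],
)

```text
time: 15.68
tool_pos: [0.5857, 0.1106, 0.0442]
tool_rot: [3.141, 0.001, -0.271]
contact_force: [-4.5, -1.8, 6.8]
opening: 0.0261
grip_force: 24.9
```

Emit:
carry_out(
  commands=[
    [[0.001, 0, 0], 0, 0.1],
    [[0.001, 0, 0], 0, 0.1],
    [[0.001, 0, 0], 0, 0.1],
    [[0, 0, 0], 0, 0.1],
  ],
)

```text
time: 16.18
tool_pos: [0.5886, 0.1098, 0.0442]
tool_rot: [3.141, 0.001, -0.271]
contact_force: [-4.8, -2.1, 6.0]
opening: 0.0263
grip_force: 24.9
```

Emit:
carry_out(
  commands=[
    [[0.001, 0, 0], 0, 0.1],
    [[0.001, 0, 0], 0, 0.1],
    [[0, 0, 0], 0, 0.1],
  ],
)

```text
time: 16.55
tool_pos: [0.5908, 0.1092, 0.0442]
tool_rot: [3.141, 0.0, -0.271]
contact_force: [-3.4, -2.6, 5.8]
opening: 0.0261
grip_force: 24.9
```

Emit:
carry_out(
  commands=[
    [[0.0005, 0, 0], 0, 0.1],
    [[0.0005, 0, 0], 0, 0.1],
    [[0, 0, 0], 0, 0.1],
  ],
)

```text
time: 16.92
tool_pos: [0.5918, 0.1089, 0.0442]
tool_rot: [3.141, 0.0, -0.271]
contact_force: [-3.0, -2.4, 5.3]
opening: 0.0258
grip_force: 24.9
```

Emit:
carry_out(
  commands=[
    [[0.0005, 0, 0], 0, 0.1],
    [[0.0005, 0, 0], 0, 0.1],
    [[0, 0, 0], 0, 0.1],
  ],
)

```text
time: 17.3
tool_pos: [0.5929, 0.1087, 0.0442]
tool_rot: [3.141, -0.0, -0.271]
contact_force: [-3.1, -2.5, 4.3]
opening: 0.0259
grip_force: 24.9
```

Emit:
carry_out(
  commands=[
    [[0.0005, 0, 0], 0, 0.1],
    [[0.0005, 0, 0], 0, 0.1],
    [[0, 0, 0], 0, 0.1],
  ],
)

```text
time: 17.68
tool_pos: [0.5939, 0.1085, 0.0442]
tool_rot: [3.141, -0.0, -0.271]
contact_force: [-3.4, -2.4, 5.3]
opening: 0.0257
grip_force: 24.9
```

Emit:
carry_out(
  commands=[
    [[0.0005, 0, 0], 0, 0.1],
    [[0.0005, 0, 0], 0, 0.1],
    [[0, 0, 0], 0, 0.1],
  ],
)

```text
time: 18.05
tool_pos: [0.5947, 0.1083, 0.0442]
tool_rot: [3.141, 0.0, -0.27]
contact_force: [-3.7, -2.1, 5.0]
opening: 0.0255
grip_force: 24.9
```

Emit:
carry_out(
  commands=[
    [[0.0005, 0, 0], 0, 0.1],
    [[0.0005, 0, 0], 0, 0.1],
    [[0, 0, 0], 0, 0.1],
  ],
)

```text
time: 18.42
tool_pos: [0.5951, 0.1082, 0.0442]
tool_rot: [3.141, 0.001, -0.27]
contact_force: [-5.6, -1.8, 8.4]
opening: 0.0256
grip_force: 24.9
```

Emit:
carry_out(
  commands=[
    [[0.0005, 0, 0], 0, 0.1],
    [[0.0005, 0, 0], 0, 0.1],
    [[0, 0, 0], 0, 0.1],
  ],
)

```text
time: 18.8
tool_pos: [0.5952, 0.1082, 0.0442]
tool_rot: [3.141, 0.003, -0.27]
contact_force: [-10.5, -0.0, 10.5]
opening: 0.026
grip_force: 24.9
```

Emit:
carry_out(
  commands=[
    [[0.0004, 0, 0], 0, 0.1],
    [[0, 0, 0], 0, 0.1],
  ],
)

```text
time: 19.05
tool_pos: [0.5952, 0.1083, 0.0442]
tool_rot: [3.14, 0.004, -0.27]
contact_force: [-10.7, -0.5, 10.9]
opening: 0.0258
grip_force: 24.9
```

Emit:
carry_out(
  commands=[
    [[0.0004, 0, 0], 0, 0.1],
    [[0, 0, 0], 0, 0.1],
  ],
)

```text
time: 19.3
tool_pos: [0.5952, 0.1083, 0.0442]
tool_rot: [3.14, 0.005, -0.27]
contact_force: [-12.2, 1.3, 12.3]
opening: 0.0255
grip_force: 25.0
```

The position stalls at about 12 N with the nose about 43 mm in and about 22 mm past the ball. That fits the stop, so I'll ease the push and release.

Emit:
carry_out(
  commands=[
    [[0.0006, 0, 0], 0, 0.1],
    [[0, 0, 0], 0, 0.1],
  ],
)

```text
time: 19.55
tool_pos: [0.5953, 0.1084, 0.0442]
tool_rot: [3.14, 0.006, -0.27]
contact_force: [-13.4, 1.5, 13.4]
opening: 0.0261
grip_force: 25.0
```

Emit:
carry_out(
  commands=[
    [[-0.0012, 0, -0.0002], 0, 0.1],
    [[-0.001, 0, -0.0002], 0, 0.1],
    [[0, 0, 0], 0, 0.1],
  ],
)

```text
time: 19.92
tool_pos: [0.5952, 0.1084, 0.0441]
tool_rot: [3.141, 0.002, -0.27]
contact_force: [-5.1, 0.0, 6.1]
opening: 0.0261
grip_force: 25.0
```

Still seated and the push is down to 5 N. I'll open moderately.

Emit:
carry_out(
  commands=[
    [[0, 0, 0], 0, 0.4],
    [[0, 0, 0], 0, 0.6],
    [[0, 0, 0], 0, 0.65],
    [[0, 0, 0], 0, 0.65],
    [[0, 0, 0], 0, 0.65],
    [[0, 0, 0], 0, 0.65],
    [[0, 0, -0.005], 0, 0.65],
    [[0, 0, -0.02], 0, 0.65],
    [[0, 0, -0.04], 0, 0.65],
    [[0, 0, -0.04], 0, 0.65],
    [[-0.04, 0, -0.04], 0, 0.65],
    [[-0.06, 0, -0.03], 0, 0.65],
    [[-0.06, 0, 0], 0, 0.65],
    [[0, 0, 0], 0, 0.65],
    [[0, 0, 0], 0, 0.65],
  ],
)

```text
time: 21.8
tool_pos: [0.4465, 0.1501, 0.2178]
tool_rot: [-3.141, -0.002, -0.27]
contact_force: [0.6, 0.2, 0.6]
opening: 0.0595
grip_force: 0.0
```

```bash
python3 - <<'E'
from h import *
s=shot('scene');t=shot('top')
def crop(p,x,y,w,h,k):return cv2.resize(p['pixels'][y:y+h,x:x+w,::-1],None,fx=k,fy=k,interpolation=cv2.INTER_CUBIC)
for n in('shoe_grip',):print([(np.round(d['at'],1),round(d['p'],2)) for d in robot.tip_of(s,n)])
print(proj(s,np.array([.5952,.1083,.042])))
cv2.imwrite('pics/c3.png',np.hstack([crop(s,330,165,100,125,4),crop(t,220,130,100,125,4)]))
E
```

```text
[(array([197.2, 190.6]), 0.72), (array([375.8, 198.8]), 0.71), (array([253.5, 207.2]), 0.69), (array([204.3, 282.3]), 0.61)]
[np.float64(377.0143815668334), np.float64(195.0012896788814)]
```

View pics/c3.png

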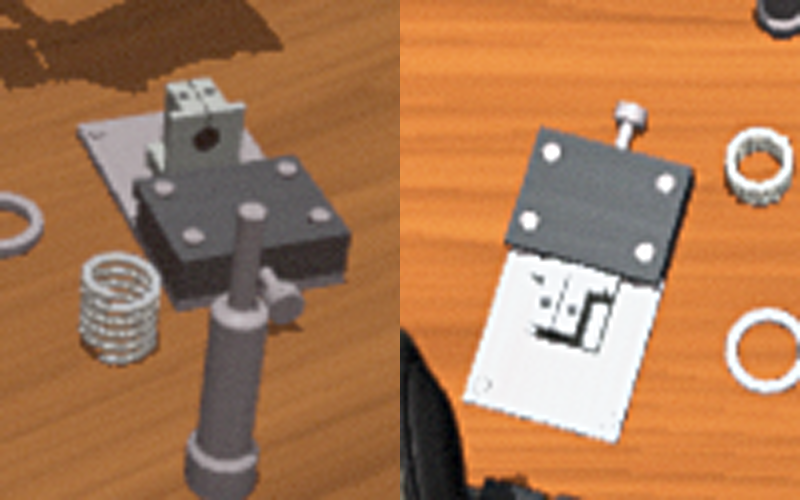

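```bash
python3 - <<'E'
from h import *
t=shot('top');s=shot('scene')
G=np.array([.5952,.1083,0]);f=np.array([np.cos(.27),-np.sin(.27),0]);l=np.array([np.sin(.27),np.cos(.27),0])
print('tail R exp',proj(t,G-.014*f-.022*l+[0,0,.022]),'tail L',proj(t,G-.014*f+.022*l+[0,0,.022]),'seen R (270,218)')
print('flange top L/R scene',[proj(s,G+.019*f+k*.022*l+[0,0,.062]) for k in(1,-1)],'seen (391,190.5),(371,193.5)')
E
```

```text
tail R exp [np.float64(268.3799409001509), np.float64(216.8036696391792)] tail L [np.float64(250.81536591801347), np.float64(211.96755044658732)] seen R (270,218)
flange top L/R scene [[np.float64(390.0842100737476), np.float64(190.8442462301189)], [np.float64(371.51286579037236), np.float64(193.63399447651145)]] seen (391,190.5),(371,193.5)
```

The shoe hasn't moved since release, so I'm handing in.

```bash
python3 -c "
from cell import robot
print(robot.hand_in())"
```

```text
the job is handed in; nothing more can be done
None
```

I slid the aluminium shoe past the ball and up against the end stop (about 14 N at most in the readings), released it there, left the damper cartridge and coil spring undisturbed, and handed the job in at about 22 s; the click is inferred from force and travel, and no verdict came back.

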